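# Lock the ash headrest in its holder with the flip-lever bolt

### The job

The ash headrest lies loose in its holder on the aluminium ledge, under a bridge clamp whose bolt has a red flip lever. With the lever still standing up, screw the bolt in (clockwise from above) until its rubber foot is snug on the wood, finger-tight and not so hard that the wood is dented; then fold the red lever all the way down flat so the headrest is locked. Let go, and leave the headrest in place and the other things on the ledge undisturbed.

Things in the scene. Friction and masses are not known exactly. Their poses are not given: they have to be found in the camera images.
- axle_head (a point): Middle of the red lever's hinge pin, on the vertical axis of the bolt, about 126 mm above the ledge; turns with the bolt. z up; +x is the level direction towards which the lever folds down; y along the pin. Clockwise from above screws the bolt in: it sinks 1.6 mm per radian (coarse thread), and stays where it is left. Turning free takes about 0.06 N m of torque.
- lever (a joint): Angle of the red flip lever about its pin, rad: 0 = standing straight up (open), 1.55 = folded flat (closed, end stop). Stiff hinge: stays where it is left, takes about 0.25 N m (5 N near its end) to move. It is a cam: closing it presses the foot down a further 0.5 mm, adding about 9 N on the wood.
- lever_mid (a point): Middle of the red lever, 32 mm from the hinge pin. The lever is a flat paddle 12 mm thick (point x), 28 mm wide (point y), ending 60 mm from the pin (point z points along it, away from the pin). Standing, it can be gripped from above across its 12 mm and turned with the bolt. The bolt's black round head below is 34 mm wide, its top 8 mm below the pin.
- foot: Round rubber foot under the bolt, 30 mm across, that clamps the wood; origin on the bolt's axis at ledge level, not on the foot. Once it meets the wood the torque climbs from 0.06 to 0.2-0.27 N m while turning when snug (0.1-0.17 read while holding still): 20-25 N on the wood, about 0.8 rad after first touch; each radian adds about 30 N. Above 60 N the wood is dented.
- bridge: Fixed aluminium bridge over the headrest: beam 168 (y) x 34 mm (x), top 98 mm above the origin, on two posts at y = +-67 mm; the bolt passes through its middle. Origin on the bolt's axis at ledge level. Its height varies by 3.5 mm, so the gap of foot over wood is 0.4 to 5.3 mm (0.3 to 3.3 rad of turning before first touch): it must be felt.
- holder: Fixed dark steel base plate 250 x 150 x 12 mm that carries the headrest, with two low rubber rails along its long sides (x). Origin: centre of its underside.
- headrest: Loose light ash headrest block 220 (x) x 100 (y) x 45 mm with a round neck roll near its +x end (top 62 mm above the underside), lying in the holder under the bridge. Origin: centre of its underside.
- bucket_mid (a point): Centre of the empty copper-toned bucket, 190 mm wide, 170 mm tall with a bail up to 205 mm. Bystander.
- bottle: Green glass bottle with cork, 68 mm wide, 200 mm tall; origin at the underside. Bystander.
- squeegee: Small black shower squeegee lying flat, about 200 x 130 x 18 mm; origin at the underside. Bystander.
- ladle: Wooden-handled copper ladle lying flat, about 240 mm long, 34 mm tall; origin at the underside. Bystander.
- brush: Wooden scrubbing brush, 160 x 55 x 40 mm; origin at the underside. Bystander.
- sand_timer: Sand timer in a dark wooden frame, 70 x 70 x 138 mm; origin at the underside. Bystander.
Not all that is in view belongs to the job. Leave any pink look-alike of the headrest alone.

How it is judged:
By the outcome, as a careful person would: the job done as asked, in the order asked, and still so for the second after the job is handed in, with the robot touching nothing.
It also fails if it takes over 72 s, if anything falls off the work surface, if the arm or the gripper's body presses on something with over 40 N, if the wrist force passes 120 N, or if a joint passes its speed limit or range.

### The arm

A 6-joint arm with a two-finger parallel gripper is mounted at the origin on the work surface. World frame = base frame: x ahead of the robot, y to its left, z up, the work surface at z = 0. Lengths are in mm, angles in rad, forces in N, time in s.
With the tool pointing down it reaches from about 300 to 850 mm from the base axis. Payload 4.2 kg.
Tool frame: the origin (TCP) lies midway between the tips of the shut fingers; the grasp point (between the pads) lies 19 mm behind it; z points along the fingers, y is the direction in which the jaws open and shut (so a half turn about z gives the same grasp; the last joint's range is limited). The gripper opens to 91 mm and grips with 3 to 60 N. Pads are 32 mm wide; open, the fingers measure 118 mm over their backs; the gripper's body (76 mm by 178 mm) begins 60 mm behind the grasp point.
Start: joints at [-1.228, 0.32, 1.565, -0, 1.257, -0.02], TCP at [204.068, -537.587, 213.976] pointing down, gripper open.
Joint ranges: [-3.11, 3.11], [-0.84, 2.01], [0.21, 2.61], [-1.34, 4.49], [0.05, 2.63], [-2.56, 2.56]. Speed limits (rad/s): [2.57, 2.57, 3.14, 3.14, 3.14, 3.14].

### API

Orientations are given as [roll, pitch, yaw] about the fixed x, y, z axes, in that order (R = Rz(yaw) Ry(pitch) Rx(roll)).
In Python, from station import bot gives the robot as it stands.
- The arm moves only by the tool send_rows, never from a script. Its argument "rows" is a list of rows, each an object of numbers: "tx", "ty", "tz": the shift along the tool's x, y, z in m; "wx", "wy", "wz": the turn, a rotation vector about the tool's x, y, z in rad; "hand": the finger opening in m, from 0 to 0.0912. A call has 1 to 8 rows; each row shifts and turns the pose as measured when the row begins, along the tool's axes as they then stand; what a row does not reach is not made up. A row lasts 1/8 s, in which the tool goes at most 62.5 mm and 10.7 degrees, less where a joint would pass 70% of its speed; a pose out of reach is approached as far as the arm can. A call is refused whole if a number of a shift passes 0.0625 or a number of a turn 0.188, either way. A call with a gripper value outside its range is refused whole. The fingers move at their own pace and stop on an object; "grip_force" is the grip in N (left out, the last holds). Time passes only in rows, so rows that do not move let the fingers close. It gives the time, the measured TCP pose, the force and the opening at its end, in the units of the state.
- bot.read_state(): the state, without advancing time (a new reading comes with each control period).
- bot.grab_frame(name): name is "scene" or "top" or "wrist"; returns a dict with "image" (480x640x3 uint8, blue, green, red), "depth" (480x640 float32, mm along the optical axis (not along the pixel's ray), 0 where there is no reading), "vfov" (degrees; the focal length in pixels is half the picture's height over the tangent of half this angle, whatever the lens; pixels are square), "cx", "cy" (the principal point, pixels), "pose" (4x4, takes a point from camera to world coordinates). Camera axes: x right, y up, looking along -z (the intrinsics and any distortion apply to the point x, -y, -z); pixel columns grow to the right and rows downward; lengths in mm; the calibration is good to about 2 mm. The wrist camera is an equidistant fisheye: a pixel r from the principal point sees the ray r / f radians off the axis. A picture is of the moment at which its call begins.
- bot.hand_in(): hands the job in, once; it reports no verdict.
The state is a dict: "clock": time; "q": joint angles; "qvel": joint speeds; "joint_efforts": joint torques, N m; "position": TCP position; "orientation": TCP orientation; "wrist_force": force on the tool from outside, world axes, zero at the start; "moment": the same for the moment, N m; "grip_width": finger opening in mm.
Only numpy, scipy, OpenCV 4.12 (cv2) and the standard library are available. Lean on these libraries where they do the work, as an engineer would, in place of code of your own. Each camera call takes 0.05 s, during which the arm holds its last target. There are 200 camera calls.

## Working session

There is one attempt and no reset: what is moved stays moved. The work goes in short steps, Python scripts to look and compute and a tool call to move; the robot and the scene stay as the last step left them, time stands still between calls to the robot, and variables do not carry over. Pictures are saved under pics/ and viewed, about 8 in all and at most 12, crops included, and the job is handed in when it is done.

Besides the shell and the picture viewer there is one more tool, called after ">>>" as name(argument=value, ...), one argument or row to a line, values as JSON. send_rows: Moves the arm, as the interface text tells. Its arguments: {"type":"object","properties":{"rows":{"type":"array","items":{"type":"object","properties":{"tx":{"type":"number"},"ty":{"type":"number"},"tz":{"type":"number"},"wx":{"type":"number"},"wy":{"type":"number"},"wz":{"type":"number"},"hand":{"type":"number"}}}},"grip_force":{"type":"number"}},"required":["rows"]}

```bash
mkdir -p pics; ls; cat > h.py <<'E'
import numpy as np, cv2
from station import bot
def grab(n):
    f=bot.grab_frame(n); np.savez('/tmp/%s.npz'%n,**{k:f[k] for k in f}); return f
def load(n): return dict(np.load('/tmp/%s.npz'%n))
def px(f,u,v,d=None,fish=False):
    F=240/np.tan(np.radians(float(f['vfov']))/2)
    if d is None:
        p=f['depth'][int(v)-1:int(v)+2,int(u)-1:int(u)+2]; p=p[p>0]; d=np.median(p) if len(p) else 0
    x,y=(u-float(f['cx']))/F,(v-float(f['cy']))/F
    if fish:
        r=np.hypot(x,y); s=np.tan(r)/r if r>1e-9 else 1; x,y=x*s,y*s
    return (f['pose']@np.array([x*d,-y*d,-d,1]))[:3].round(1)
E
python3 - <<'E'
from h import *
a=grab('scene');b=grab('top')
cv2.imwrite('pics/scene.png',a['image']);cv2.imwrite('pics/top.png',b['image'])
print(bot.read_state())
print(a['pose'].round(2),b['pose'].round(2),a['vfov'],b['vfov'])
E
```

```text
pics
{'clock': 0.1, 'q': array([-1.22806376e+00,  3.20228569e-01,  1.56555015e+00, -1.23428665e-05,
        1.25739005e+00, -2.00056767e-02]), 'qvel': array([ 1.64306289e-03, -2.98809015e-04, -2.18135162e-03, -4.35465525e-05,
        9.77200969e-04, -1.76970394e-04]), 'joint_efforts': array([-2.18477949e-04, -4.13332164e+01, -2.32508540e+01,  7.27768033e-02,
        4.21354047e-02, -6.66000460e-05]), 'position': array([ 203.87396848, -537.16452331,  213.20667826]), 'orientation': array([-3.14001662e+00, -1.97958574e-05,  3.62742039e-01]), 'wrist_force': array([ 0.55254892, -0.1966803 , -0.43534736]), 'moment': array([-0.01891636,  0.0222759 , -0.00066194]), 'grip_width': 90.9208584093537}
[[ 8.00000e-01 -3.50000e-01  4.80000e-01  1.13438e+03]
 [ 6.00000e-01  4.40000e-01 -6.70000e-01 -9.03630e+02]
 [ 2.00000e-02  8.30000e-01  5.60000e-01  8.53750e+02]
 [ 0.00000e+00  0.00000e+00  0.00000e+00  1.00000e+00]] [[ 3.00000e-02  9.80000e-01 -1.90000e-01  2.02280e+02]
 [-1.00000e+00  3.00000e-02  0.00000e+00  3.64000e+00]
 [ 1.00000e-02  1.90000e-01  9.80000e-01  1.50548e+03]
 [ 0.00000e+00  0.00000e+00  0.00000e+00  1.00000e+00]] 47.14303725785861 44.603403140244566
```

View pics/scene.png

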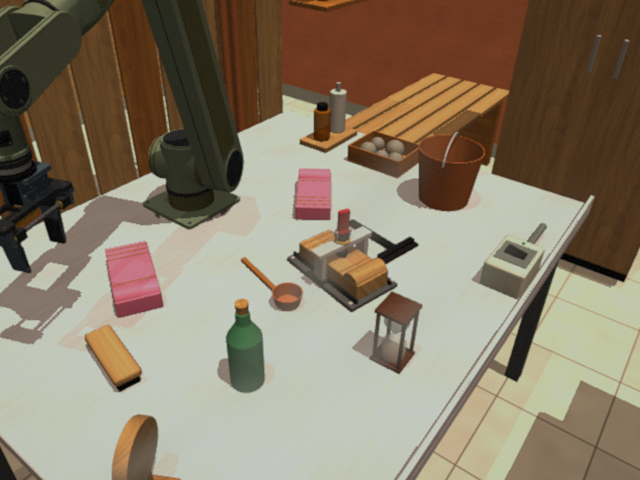

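View pics/top.png

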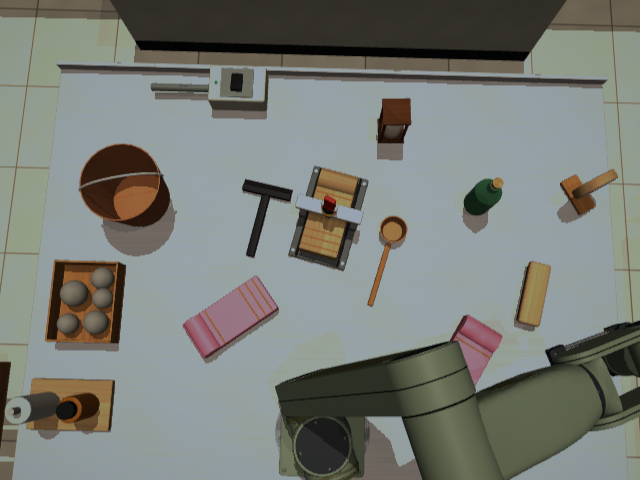

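The scene picture shows the red lever at about (344,222) on the bridge over the ash block. In the top picture it is at (329,205), with the bridge ends near (297,202) and (362,215).
Possible look-alikes are the pink headrests at top (231,316) and (478,345), and the brush at (534,293). None has a bridge or lever, so I choose the ash block at top (328,218). Next is a close crop to check it.

```bash
python3 - <<'E'
from h import *
a=load('scene');b=load('top')
ca=cv2.resize(a['image'][195:305,280:430],None,fx=4,fy=4,interpolation=cv2.INTER_CUBIC)[:, :600]
cb=cv2.resize(b['image'][160:275,280:380],None,fx=5,fy=5,interpolation=cv2.INTER_CUBIC)
cv2.imwrite('pics/c1.png',cv2.resize(np.hstack([cv2.resize(cb,(383,440)),ca[:, :417]]),(800,440)))
for n,f in(('scene',a),('top',b)):
    im=f['image'].astype(int); m=(im[...,2]>110)&(im[...,1]<60)&(im[...,0]<60)
    v,u=np.nonzero(m)
    P=np.array([px(f,x,y) for x,y in zip(u,v)]).reshape(-1,3)
    if n=='scene': k=(abs(u-344)<15)&(abs(v-222)<25)
    else: k=(abs(u-329)<15)&(abs(v-205)<15)
    P=P[k]; print(n,len(P),P.min(0),P.max(0),P.mean(0)); 
    if n=='top':
        Q=P[P[:,2]>175]; print('tip',Q.mean(0),Q.min(0),Q.max(0))
for uv in[(303,203),(356,215),(316,172),(366,183),(292,258),(342,269)]: print(uv,px(b,*uv))
E
```

```text
scene 19 [536.1 -15.3 183.7] [550.7   2.2 188.6] [543.28421053  -8.56315789 186.14210526]
top 44 [533.4 -13.5 179.4] [548.3  10.1 188.5] [540.93181818  -0.98863636 185.89090909]
tip [540.93181818  -0.98863636 185.89090909] [533.4 -13.5 179.4] [548.3  10.1 188.5]
(303, 203) [550.6  64.3 102.4]
(356, 215) [524.7 -67.1  99.6]
(316, 172) [658.6  36.7  12.3]
(366, 183) [633.  -96.6   9.5]
(292, 258) [428.4  92.2  -0.9]
(342, 269) [402.3 -38.2   5.6]
```

View pics/c1.png

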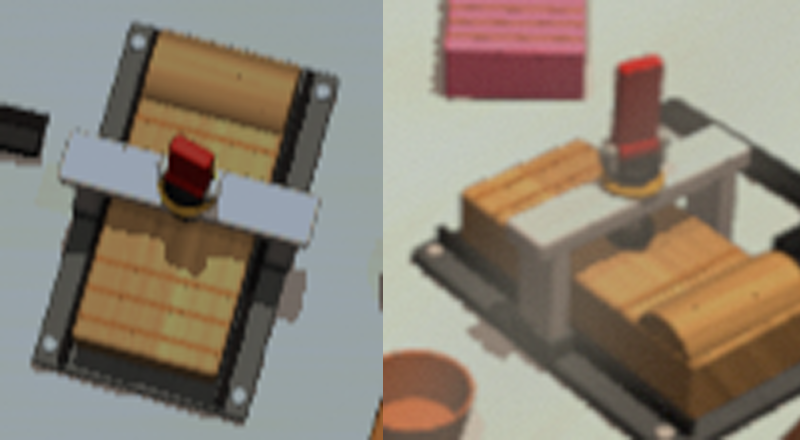

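The crop confirms the choice: ash block, bridge, and a red lever standing on the bolt, with its top at about (541,-1,186). The lever is turned relative to the bridge. I'll move above it for a close look.

>>> send_rows(
  rows=[
    {"tz": -0.06},
    {"tz": -0.06},
    {"tx": 0.045, "ty": -0.034},
    {"tx": 0.045, "ty": -0.034},
    {"tx": 0.045, "ty": -0.034},
    {"tx": 0.045, "ty": -0.034},
    {"tx": 0.045, "ty": -0.034},
    {"tx": 0.045, "ty": -0.034},
  ],
  grip_force=20,
)

```text
invalid input
```

```bash
python3 - <<'E'
from h import *
b=load('top'); im=b['image'].astype(int)
v,u=np.mgrid[190:220,315:345]; v=v.ravel();u=u.ravel()
P=np.array([px(b,x,y) for x,y in zip(u,v)])
c=im[v,u]; k=(c[:,2]>100)&(c[:,1]<70)&(P[:,2]>176)
Q=P[k]; w,V=np.linalg.eigh(np.cov(Q[:,:2].T)); print(len(Q),w,V)
print(cv2.minAreaRect(Q[:,:2].astype(np.float32)))
E
```

```text
49 [ 8.18354973 59.80742816] [[-0.89548228  0.44509717]
 [ 0.44509717  0.89548228]]
((541.6296997070312, -0.6257801055908203), (25.389951705932617, 10.073244094848633), 59.70613098144531)
```

>>> send_rows(
  rows=[
    {"tx": 0, "ty": 0, "tz": -0.06, "wx": 0, "wy": 0, "wz": 0, "hand": 0.09},
    {"tx": 0, "ty": 0, "tz": -0.06, "wx": 0, "wy": 0, "wz": 0, "hand": 0.09},
    {"tx": 0.045, "ty": -0.034, "tz": 0, "wx": 0, "wy": 0, "wz": 0, "hand": 0.09},
    {"tx": 0.045, "ty": -0.034, "tz": 0, "wx": 0, "wy": 0, "wz": 0, "hand": 0.09},
    {"tx": 0.045, "ty": -0.034, "tz": 0, "wx": 0, "wy": 0, "wz": 0, "hand": 0.09},
    {"tx": 0.045, "ty": -0.034, "tz": 0, "wx": 0, "wy": 0, "wz": 0, "hand": 0.09},
  ],
  grip_force=20,
)

```text
clock: 0.85
position: [325.6, -343.6, 334.0]
orientation: [-3.133, -0.001, 0.355]
wrist_force: [1.0, -0.3, 0.3]
grip_width: 90.0
```

>>> send_rows(
  rows=[
    {"tx": 0.046, "ty": -0.0355, "tz": 0, "wx": 0, "wy": 0, "wz": 0, "hand": 0.09},
    {"tx": 0.046, "ty": -0.0355, "tz": 0, "wx": 0, "wy": 0, "wz": 0, "hand": 0.09},
    {"tx": 0.046, "ty": -0.0355, "tz": 0, "wx": 0, "wy": 0, "wz": 0, "hand": 0.09},
    {"tx": 0.046, "ty": -0.0355, "tz": 0, "wx": 0, "wy": 0, "wz": 0, "hand": 0.09},
    {"tx": 0.046, "ty": -0.0355, "tz": 0, "wx": 0, "wy": 0, "wz": 0, "hand": 0.09},
    {"tx": 0.046, "ty": -0.0355, "tz": 0, "wx": 0, "wy": 0, "wz": 0, "hand": 0.09},
    {"tx": 0.046, "ty": -0.0355, "tz": 0, "wx": 0, "wy": 0, "wz": 0, "hand": 0.09},
    {"tx": 0, "ty": 0, "tz": 0, "wx": 0, "wy": 0, "wz": 0, "hand": 0.09},
  ],
)

```text
clock: 1.85
position: [546.5, 17.0, 333.0]
orientation: [-3.132, 0.002, 0.359]
wrist_force: [-0.6, -0.2, 0.1]
grip_width: 90.0
```

>>> send_rows(
  rows=[
    {"tx": 0, "ty": 0, "tz": 0, "wx": 0, "wy": 0, "wz": -0.186, "hand": 0.05},
    {"tx": 0, "ty": 0, "tz": 0, "wx": 0, "wy": 0, "wz": -0.186, "hand": 0.05},
    {"tx": 0, "ty": 0, "tz": 0, "wx": 0, "wy": 0, "wz": -0.186, "hand": 0.05},
    {"tx": 0, "ty": 0, "tz": 0, "wx": 0, "wy": 0, "wz": -0.186, "hand": 0.05},
    {"tx": 0, "ty": 0, "tz": 0, "wx": 0, "wy": 0, "wz": -0.186, "hand": 0.05},
    {"tx": 0, "ty": 0, "tz": 0, "wx": 0, "wy": 0, "wz": -0.186, "hand": 0.05},
    {"tx": 0, "ty": 0, "tz": 0, "wx": 0, "wy": 0, "wz": -0.186, "hand": 0.05},
    {"tx": 0, "ty": 0, "tz": 0, "wx": 0, "wy": 0, "wz": -0.186, "hand": 0.05},
  ],
)

```text
clock: 2.85
position: [541.0, 9.7, 330.5]
orientation: [-3.128, -0.008, 1.859]
wrist_force: [-0.5, 0.1, 0.0]
grip_width: 49.9
```

>>> send_rows(
  rows=[
    {"tx": 0, "ty": 0, "tz": 0, "wx": 0, "wy": 0, "wz": -0.186, "hand": 0.05},
    {"tx": 0, "ty": 0, "tz": 0, "wx": 0, "wy": 0, "wz": -0.186, "hand": 0.05},
    {"tx": 0, "ty": 0, "tz": 0, "wx": 0, "wy": 0, "wz": -0.186, "hand": 0.05},
    {"tx": 0, "ty": 0, "tz": 0, "wx": 0, "wy": 0, "wz": -0.186, "hand": 0.05},
    {"tx": 0, "ty": 0, "tz": 0, "wx": 0, "wy": 0, "wz": -0.186, "hand": 0.05},
    {"tx": 0, "ty": 0, "tz": 0, "wx": 0, "wy": 0, "wz": -0.186, "hand": 0.05},
    {"tx": 0, "ty": 0, "tz": 0, "wx": 0, "wy": 0, "wz": -0.186, "hand": 0.05},
    {"tx": 0, "ty": 0, "tz": 0, "wx": 0, "wy": 0, "wz": -0.186, "hand": 0.05},
  ],
)

```text
clock: 3.85
position: [534.6, 0.2, 328.8]
orientation: [3.137, -0.022, -2.924]
wrist_force: [-0.0, 0.8, 0.3]
grip_width: 49.8
```

```bash
python3 - <<'E'
from h import *
a=grab('wrist');cv2.imwrite('pics/w1.png',a['image'])
s=bot.read_state();print(s['q'].round(3),s['position'],s['orientation'],s['moment'])
print(a['pose'].round(3),a['vfov'],a['cx'],a['cy'])
E
```

```text
[-2.100e-02  2.180e-01  1.422e+00 -1.000e-03  1.525e+00 -1.813e+00] [5.34616947e+02 8.61816574e-02 3.28795636e+02] [ 3.1367972  -0.02231262 -2.92000978] [ 0.09061111 -0.0913948   0.02217775]
[[-2.16000e-01 -9.43000e-01 -2.55000e-01  4.59146e+02]
 [ 9.76000e-01 -2.08000e-01 -6.20000e-02 -1.68820e+01]
 [ 5.00000e-03 -2.62000e-01  9.65000e-01  5.01256e+02]
 [ 0.00000e+00  0.00000e+00  0.00000e+00  1.00000e+00]] 65.70646984690485 322.58593410429063 240.82536162734658
```

View pics/w1.png

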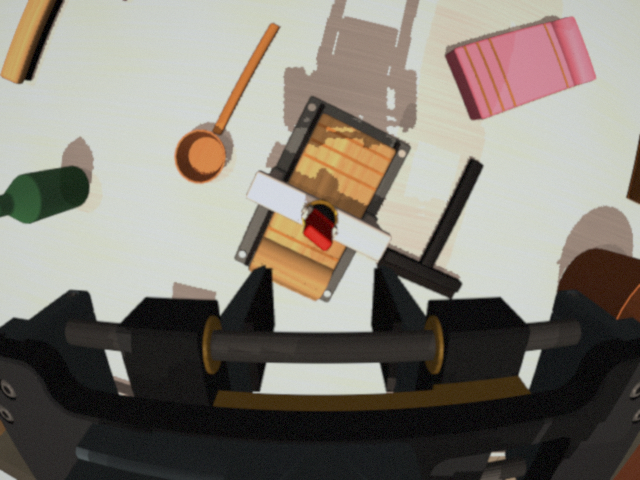

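The wrist picture shows the lever at about (319,232) over the bolt, with the bridge ends at (252,185) and (386,248). I'll measure its top and enlarge the area.

```bash
python3 - <<'E'
from h import *
f=load('wrist'); im=f['image'].astype(int)
v,u=np.mgrid[190:265,290:350]; v=v.ravel();u=u.ravel()
P=np.array([px(f,x,y,fish=True) for x,y in zip(u,v)])
c=im[v,u]; red=(c[:,2]>90)&(c[:,1]<70)&(c[:,0]<70)
R=P[red]; print('red z',np.percentile(R[:,2],[1,20,50,80,99]))
Q=P[red&(P[:,2]>np.percentile(R[:,2],99)-6)]
print(len(Q),cv2.minAreaRect(Q[:,:2].astype(np.float32)),Q.mean(0))
for z0,z1 in((130,150),(150,170),(170,180)):
    q=R[(R[:,2]>z0)&(R[:,2]<z1)]; print(z0,len(q),q.mean(0) if len(q) else 0)
k=(c[:,2]>120)&(c[:,1]>90)&(c[:,0]<80)&(P[:,2]>95); print('brass',P[k].mean(0),k.sum())
for uv in[(252,185),(386,248),(285,196),(350,236)]: print(uv,px(f,*uv,fish=True))
cv2.imwrite('pics/w1c.png',cv2.resize(f['image'][185:265,280:360],None,fx=7,fy=7,interpolation=cv2.INTER_CUBIC))
E
```

```text
red z [106.324 185.08  186.5   187.    187.5  ]
367 ((540.2141723632812, -2.168825149536133), (27.5294246673584, 10.934889793395996), 62.48799514770508) [539.89836512  -2.14277929 186.48174387]
130 39 [533.74615385   3.49230769 132.21025641]
150 7 [538.75714286   3.61428571 160.6       ]
170 1 [534.9 -14.7 171.9]
brass [529.23469388  -1.1244898  120.70918367] 98
(252, 185) [519.6 -80.2 101.4]
(386, 248) [579.6 102.7  10.9]
(285, 196) [524.1 -42.2 101.6]
(350, 236) [552.6  37.3 101.4]
```

View pics/w1c.png

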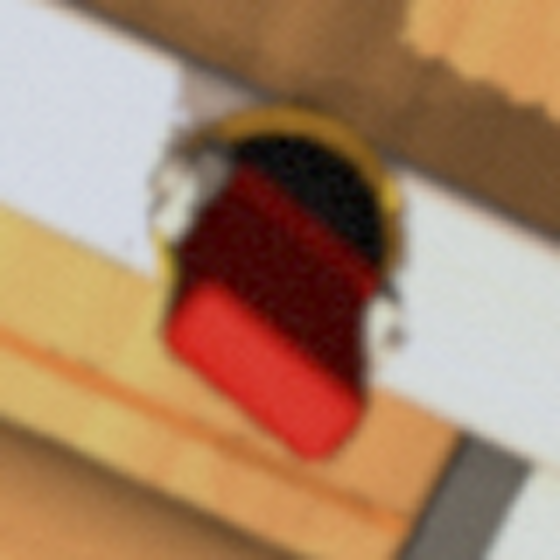

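>>> send_rows(
  rows=[
    {"tx": 0, "ty": 0, "tz": 0.04, "wx": 0, "wy": 0, "wz": -0.17, "hand": 0.05},
    {"tx": 0, "ty": 0, "tz": 0.04, "wx": 0, "wy": 0, "wz": -0.17, "hand": 0.05},
    {"tx": 0, "ty": 0, "tz": 0.02, "wx": 0, "wy": 0, "wz": -0.17, "hand": 0.05},
    {"tx": 0, "ty": 0, "tz": 0, "wx": 0, "wy": 0, "wz": -0.16, "hand": 0.05},
    {"tx": 0, "ty": 0, "tz": 0, "wx": 0, "wy": 0, "wz": 0, "hand": 0.05},
    {"tx": 0, "ty": 0, "tz": 0, "wx": 0, "wy": 0, "wz": 0, "hand": 0.05},
  ],
)

```text
clock: 4.65
position: [529.3, -4.8, 225.8]
orientation: [3.124, -0.017, -2.251]
wrist_force: [0.6, 0.1, -0.2]
grip_width: 49.8
```

```bash
cat > st.py <<'E'
from h import *
import sys
from scipy.spatial.transform import Rotation as R
s=bot.read_state();o=R.from_euler('xyz',s['orientation'])
print('t',s['clock'],'q',s['q'].round(3),'p',s['position'].round(1),'o',s['orientation'].round(3),'F',s['wrist_force'].round(1),'M',s['moment'].round(3),'w',round(s['grip_width'],1))
print('tool y ang',np.arctan2(*o.as_matrix()[[1,0],1]).round(3))
if len(sys.argv)>3:
    d=np.array([float(x) for x in sys.argv[1:4]])-s['position']
    print('shift',o.inv().apply(d).round(1))
    yaw=float(sys.argv[4]) if len(sys.argv)>4 else s['orientation'][2]
    print('turn',(o.inv()*R.from_euler('xyz',[np.pi,0,yaw])).as_rotvec().round(3))
E
python3 st.py 540.2 -2.2 149 -2.22
```

```text
t 4.65 q [-0.029  0.253  1.629 -0.003  1.283 -2.489] p [529.3  -4.8 225.8] o [ 3.124 -0.017 -2.251] F [ 0.6  0.1 -0.2] M [ 0.123 -0.12  -0.054] w 49.8
tool y ang 2.461
shift [-10.2  -8.2  76.5]
turn [ 0.018 -0.017 -0.032]
```

>>> send_rows(
  rows=[
    {"tx": -0.01, "ty": -0.008, "tz": 0, "wx": 0.018, "wy": -0.017, "wz": -0.02, "hand": 0.05},
    {"tx": 0, "ty": 0, "tz": 0, "wx": 0, "wy": 0, "wz": 0, "hand": 0.05},
  ],
)

```text
clock: 4.9
position: [543.0, -2.2, 226.1]
orientation: [-3.139, 0.002, -2.234]
wrist_force: [-0.1, -0.8, 0.4]
grip_width: 50.0
```

```bash
python3 st.py 540.2 -2.2 149 -2.25
```

```text
t 4.9 q [-0.025  0.26   1.619  0.     1.259 -2.504] p [543.   -2.2 226.1] o [-3.139e+00  2.000e-03 -2.234e+00] F [-0.1 -0.8  0.4] M [ 0.103 -0.023 -0.003] w 50.0
tool y ang 2.479
shift [ 1.9  2.4 77.1]
turn [-0.003  0.002  0.016]
```

>>> send_rows(
  rows=[
    {"tx": 0.002, "ty": 0.002, "tz": 0.03, "wx": 0, "wy": 0, "wz": 0, "hand": 0.05},
    {"tx": 0, "ty": 0, "tz": 0.03, "wx": 0, "wy": 0, "wz": 0, "hand": 0.05},
    {"tx": 0, "ty": 0, "tz": 0.016, "wx": 0, "wy": 0, "wz": 0, "hand": 0.05},
    {"tx": 0, "ty": 0, "tz": 0, "wx": 0, "wy": 0, "wz": 0, "hand": 0.05},
  ],
)

```text
clock: 5.4
position: [541.9, -2.2, 149.5]
orientation: [-3.136, 0.005, -2.236]
wrist_force: [-0.3, 0.1, 0.4]
grip_width: 50.2
```

```bash
python3 st.py 540.2 -2.2 149 -2.25;  python3 st.py; python3 st.py
```

```text
t 5.4 q [-0.026  0.314  1.745  0.     1.075 -2.502] p [541.9  -2.2 149.5] o [-3.136  0.005 -2.236] F [-0.3  0.1  0.4] M [ 0.122 -0.082 -0.017] w 50.2
tool y ang 2.477
shift [1.  1.4 0.5]
turn [-0.006  0.005  0.014]
t 5.4 q [-0.026  0.314  1.745  0.     1.075 -2.502] p [541.9  -2.2 149.5] o [-3.136  0.005 -2.236] F [-0.3  0.1  0.4] M [ 0.122 -0.082 -0.017] w 50.2
tool y ang 2.477
t 5.4 q [-0.026  0.314  1.745  0.     1.075 -2.502] p [541.9  -2.2 149.5] o [-3.136  0.005 -2.236] F [-0.3  0.1  0.4] M [ 0.122 -0.082 -0.017] w 50.2
tool y ang 2.477
```

>>> send_rows(
  rows=[
    {"tx": 0.001, "ty": 0.001, "tz": 0, "wx": 0, "wy": 0, "wz": 0, "hand": 0},
    {"tx": 0, "ty": 0, "tz": 0, "wx": 0, "wy": 0, "wz": 0, "hand": 0},
    {"tx": 0, "ty": 0, "tz": 0, "wx": 0, "wy": 0, "wz": 0, "hand": 0},
    {"tx": 0, "ty": 0, "tz": 0, "wx": 0, "wy": 0, "wz": 0, "hand": 0},
    {"tx": 0, "ty": 0, "tz": 0, "wx": 0, "wy": 0, "wz": 0, "hand": 0},
  ],
  grip_force=25,
)

```text
clock: 6.02
position: [540.3, -1.0, 151.7]
orientation: [-3.137, 0.007, -2.237]
wrist_force: [-2.1, 3.8, -1.2]
grip_width: 11.8
```

```bash
python3 st.py 540.2 -2.2 149 -2.25
```

```text
t 6.025 q [-0.025  0.31   1.746  0.004  1.078 -2.502] p [540.3  -1.  151.7] o [-3.137  0.007 -2.237] F [-2.1  3.8 -1.2] M [1.09  0.622 0.03 ] w 11.8
tool y ang 2.476
shift [ 1.  -0.6  2.6]
turn [-0.004  0.007  0.013]
```

>>> send_rows(
  rows=[
    {"tx": 0, "ty": 0, "tz": 0.0003, "wx": 0, "wy": 0, "wz": 0.15, "hand": 0},
    {"tx": 0, "ty": 0, "tz": 0.0003, "wx": 0, "wy": 0, "wz": 0.15, "hand": 0},
    {"tx": 0, "ty": 0, "tz": 0.0003, "wx": 0, "wy": 0, "wz": 0.15, "hand": 0},
  ],
)

```text
clock: 6.4
position: [540.4, -1.1, 150.9]
orientation: [-3.14, 0.008, -2.7]
wrist_force: [-1.0, 0.7, -0.5]
grip_width: 11.8
```

```bash
python3 st.py 540.2 -2.2 149 -2.25
```

```text
t 6.4 q [-0.025  0.31   1.747  0.003  1.076 -2.038] p [540.4  -1.1 150.9] o [-3.14   0.008 -2.7  ] F [-1.   0.7 -0.5] M [0.421 0.149 0.118] w 11.8
tool y ang 2.012
shift [ 0.7 -0.9  1.9]
turn [-0.004  0.008 -0.45 ]
```

>>> send_rows(
  rows=[
    {"tx": 0, "ty": 0, "tz": 0.0003, "wx": 0, "wy": 0, "wz": 0.15, "hand": 0},
    {"tx": 0, "ty": 0, "tz": 0.0003, "wx": 0, "wy": 0, "wz": 0.15, "hand": 0},
  ],
)

```text
clock: 6.65
position: [540.5, -1.4, 150.4]
orientation: [-3.142, 0.009, -3.009]
wrist_force: [-0.7, 1.5, -0.6]
grip_width: 11.8
```

```bash
python3 st.py
```

```text
t 6.65 q [-0.025  0.311  1.748  0.002  1.074 -1.728] p [540.5  -1.4 150.4] o [-3.142  0.009 -3.009] F [-0.7  1.5 -0.6] M [0.261 0.162 0.129] w 11.8
tool y ang 1.703
```

>>> send_rows(
  rows=[
    {"tx": 0, "ty": 0, "tz": 0.0003, "wx": 0, "wy": 0, "wz": 0.15, "hand": 0},
    {"tx": 0, "ty": 0, "tz": 0.0003, "wx": 0, "wy": 0, "wz": 0.15, "hand": 0},
  ],
)

```text
clock: 6.9
position: [540.5, -1.6, 149.9]
orientation: [3.14, 0.009, 2.965]
wrist_force: [-1.3, 2.0, 0.6]
grip_width: 11.7
```

```bash
python3 st.py
```

```text
t 6.9 q [-0.024  0.311  1.749  0.     1.073 -1.418] p [540.5  -1.6 149.9] o [3.14  0.009 2.965] F [-1.3  2.   0.6] M [0.159 0.223 0.088] w 11.7
tool y ang 1.394
```

>>> send_rows(
  rows=[
    {"tx": 0, "ty": 0, "tz": 0.0003, "wx": 0, "wy": 0, "wz": 0.15, "hand": 0},
    {"tx": 0, "ty": 0, "tz": 0.0003, "wx": 0, "wy": 0, "wz": 0.15, "hand": 0},
  ],
)

```text
clock: 7.15
position: [540.4, -1.8, 149.4]
orientation: [3.139, 0.008, 2.655]
wrist_force: [-0.6, 1.8, -0.4]
grip_width: 11.8
```

```bash
python3 st.py
```

```text
t 7.15 q [-2.400e-02  3.110e-01  1.750e+00 -1.000e-03  1.072e+00 -1.108e+00] p [540.4  -1.8 149.4] o [3.139 0.008 2.655] F [-0.6  1.8 -0.4] M [0.232 0.26  0.075] w 11.8
tool y ang 1.085
```

>>> send_rows(
  rows=[
    {"tx": 0, "ty": 0, "tz": 0.0003, "wx": 0, "wy": 0, "wz": 0.15, "hand": 0},
    {"tx": 0, "ty": 0, "tz": 0.0003, "wx": 0, "wy": 0, "wz": 0.15, "hand": 0},
  ],
)

```text
clock: 7.4
position: [540.2, -2.0, 148.9]
orientation: [3.137, 0.007, 2.346]
wrist_force: [-0.6, 1.8, 0.8]
grip_width: 11.7
```

```bash
python3 st.py
```

```text
t 7.4 q [-0.024  0.312  1.75  -0.002  1.071 -0.798] p [540.2  -2.  148.9] o [3.137 0.007 2.346] F [-0.6  1.8  0.8] M [0.234 0.264 0.048] w 11.7
tool y ang 0.775
```

>>> send_rows(
  rows=[
    {"tx": 0, "ty": 0, "tz": 0.0003, "wx": 0, "wy": 0, "wz": 0.15, "hand": 0},
    {"tx": 0, "ty": 0, "tz": 0.0003, "wx": 0, "wy": 0, "wz": 0.15, "hand": 0},
  ],
)

```text
clock: 7.65
position: [540.0, -2.1, 148.4]
orientation: [3.136, 0.006, 2.037]
wrist_force: [0.2, 1.4, 0.4]
grip_width: 11.9
```

```bash
python3 st.py
```

```text
t 7.65 q [-0.023  0.312  1.751 -0.003  1.07  -0.488] p [540.   -2.1 148.4] o [3.136 0.006 2.037] F [0.2 1.4 0.4] M [0.224 0.24  0.056] w 11.9
tool y ang 0.466
```

>>> send_rows(
  rows=[
    {"tx": 0, "ty": 0, "tz": 0.0003, "wx": 0, "wy": 0, "wz": 0.15, "hand": 0},
    {"tx": 0, "ty": 0, "tz": 0.0003, "wx": 0, "wy": 0, "wz": 0.15, "hand": 0},
  ],
)

```text
clock: 7.9
position: [539.8, -2.2, 148.0]
orientation: [3.135, 0.005, 1.728]
wrist_force: [0.0, 2.1, 0.4]
grip_width: 11.8
```

```bash
python3 st.py
```

```text
t 7.9 q [-0.023  0.312  1.752 -0.004  1.07  -0.178] p [539.8  -2.2 148. ] o [3.135 0.005 1.728] F [0.  2.1 0.4] M [0.17  0.309 0.086] w 11.8
tool y ang 0.157
```

>>> send_rows(
  rows=[
    {"tx": 0, "ty": 0, "tz": 0.0003, "wx": 0, "wy": 0, "wz": 0.15, "hand": 0},
  ],
)

```text
clock: 8.02
position: [539.7, -2.2, 147.8]
orientation: [3.134, 0.004, 1.573]
wrist_force: [-1.7, 2.5, 0.3]
grip_width: 11.7
```

```bash
python3 st.py
```

```text
t 8.025 q [-0.023  0.313  1.752 -0.005  1.069 -0.023] p [539.7  -2.2 147.8] o [3.134 0.004 1.573] F [-1.7  2.5  0.3] M [0.134 0.334 0.065] w 11.7
tool y ang 0.003
```

>>> send_rows(
  rows=[
    {"tx": 0, "ty": 0, "tz": 0.0003, "wx": 0, "wy": 0, "wz": 0.15, "hand": 0},
  ],
)

```text
clock: 8.15
position: [539.6, -2.2, 147.6]
orientation: [3.134, 0.004, 1.419]
wrist_force: [-1.6, 1.9, 0.6]
grip_width: 11.8
```

```bash
python3 st.py
```

```text
t 8.15 q [-0.023  0.313  1.753 -0.005  1.069  0.132] p [539.6  -2.2 147.6] o [3.134 0.004 1.419] F [-1.6  1.9  0.6] M [0.235 0.404 0.176] w 11.8
tool y ang -0.152
```

>>> send_rows(
  rows=[
    {"tx": 0, "ty": 0, "tz": 0.0003, "wx": 0, "wy": 0, "wz": 0.15, "hand": 0},
  ],
)

```text
clock: 8.28
position: [539.4, -2.1, 147.4]
orientation: [3.134, 0.003, 1.265]
wrist_force: [-0.5, 2.4, 0.3]
grip_width: 11.7
```

```bash
python3 st.py
```

```text
t 8.275 q [-0.022  0.313  1.753 -0.006  1.069  0.287] p [539.4  -2.1 147.4] o [3.134e+00 3.000e-03 1.265e+00] F [-0.5  2.4  0.3] M [0.181 0.408 0.161] w 11.7
tool y ang -0.306
```

>>> send_rows(
  rows=[
    {"tx": 0, "ty": 0, "tz": 0.0003, "wx": 0, "wy": 0, "wz": 0.15, "hand": 0},
  ],
)

```text
clock: 8.4
position: [539.3, -2.0, 147.2]
orientation: [3.134, 0.002, 1.11]
wrist_force: [-0.5, 1.7, 1.0]
grip_width: 12.0
```

```bash
python3 st.py
```

```text
t 8.4 q [-0.022  0.313  1.753 -0.006  1.069  0.441] p [539.3  -2.  147.2] o [3.134e+00 2.000e-03 1.110e+00] F [-0.5  1.7  1. ] M [0.247 0.499 0.175] w 12.0
tool y ang -0.46
```

>>> send_rows(
  rows=[
    {"tx": 0, "ty": 0, "tz": 0.0003, "wx": 0, "wy": 0, "wz": 0.15, "hand": 0},
  ],
)

```text
clock: 8.52
position: [539.3, -2.0, 147.0]
orientation: [3.134, 0.001, 0.956]
wrist_force: [-0.8, 2.3, 0.4]
grip_width: 11.9
```

```bash
python3 st.py
```

```text
t 8.525 q [-0.022  0.313  1.754 -0.006  1.069  0.596] p [539.3  -2.  147. ] o [3.134e+00 1.000e-03 9.560e-01] F [-0.8  2.3  0.4] M [0.276 0.527 0.24 ] w 11.9
tool y ang -0.614
```

>>> send_rows(
  rows=[
    {"tx": 0, "ty": 0, "tz": 0, "wx": 0, "wy": 0, "wz": 0.08, "hand": 0},
  ],
)

```text
clock: 8.65
position: [539.2, -1.9, 146.9]
orientation: [3.133, 0.001, 0.874]
wrist_force: [-0.2, 1.2, -2.1]
grip_width: 11.8
```

```bash
python3 st.py
```

```text
t 8.65 q [-0.021  0.313  1.754 -0.007  1.069  0.678] p [539.2  -1.9 146.9] o [3.133e+00 1.000e-03 8.740e-01] F [-0.2  1.2 -2.1] M [0.237 0.365 0.293] w 11.8
tool y ang -0.696
```

>>> send_rows(
  rows=[
    {"tx": 0, "ty": 0, "tz": 0, "wx": 0, "wy": 0, "wz": 0, "hand": 0},
  ],
)

```text
clock: 8.78
position: [539.2, -1.9, 146.9]
orientation: [3.133, 0.001, 0.876]
wrist_force: [-0.7, 1.2, -0.3]
grip_width: 12.2
```

```bash
python3 st.py
```

```text
t 8.775 q [-0.021  0.313  1.754 -0.007  1.069  0.677] p [539.2  -1.9 146.9] o [3.133e+00 1.000e-03 8.760e-01] F [-0.7  1.2 -0.3] M [0.218 0.543 0.205] w 12.2
tool y ang -0.695
```

>>> send_rows(
  rows=[
    {"tx": 0, "ty": 0, "tz": 0, "wx": 0, "wy": 0, "wz": 0, "hand": 0},
  ],
)

```text
clock: 8.9
position: [539.2, -1.9, 146.9]
orientation: [3.133, 0.001, 0.877]
wrist_force: [-0.2, 2.2, -0.8]
grip_width: 11.9
```

```bash
python3 st.py
```

```text
t 8.9 q [-0.021  0.314  1.753 -0.007  1.069  0.676] p [539.2  -1.9 146.9] o [3.133e+00 1.000e-03 8.770e-01] F [-0.2  2.2 -0.8] M [0.24  0.424 0.138] w 11.9
tool y ang -0.693
```

>>> send_rows(
  rows=[
    {"tx": 0, "ty": 0, "tz": 0, "wx": 0, "wy": 0, "wz": 0, "hand": 0},
  ],
)

```text
clock: 9.02
position: [539.1, -1.9, 146.9]
orientation: [3.133, 0.002, 0.878]
wrist_force: [-0.6, 2.8, -0.9]
grip_width: 11.9
```

```bash
python3 st.py
```

```text
t 9.025 q [-0.021  0.314  1.753 -0.007  1.069  0.675] p [539.1  -1.9 146.9] o [3.133e+00 2.000e-03 8.780e-01] F [-0.6  2.8 -0.9] M [0.245 0.414 0.149] w 11.9
tool y ang -0.693
```

The foot is snug. Turning torque climbed from 0.06 to about 0.24–0.29 N m, and it reads about 0.14–0.15 held still. I'll open and rise a little with the fingers straddling the lever, then look for the fold side.

>>> send_rows(
  rows=[
    {"tx": 0, "ty": 0, "tz": 0, "wx": 0, "wy": 0, "wz": 0, "hand": 0.045},
    {"tx": 0, "ty": 0, "tz": 0, "wx": 0, "wy": 0, "wz": 0, "hand": 0.045},
    {"tx": 0, "ty": 0, "tz": 0, "wx": 0, "wy": 0, "wz": 0, "hand": 0.045},
    {"tx": 0, "ty": 0, "tz": -0.02, "wx": 0, "wy": 0, "wz": 0, "hand": 0.045},
    {"tx": 0, "ty": 0, "tz": 0, "wx": 0, "wy": 0, "wz": 0, "hand": 0.045},
  ],
)

```text
clock: 9.65
position: [540.7, -3.1, 167.9]
orientation: [3.129, 0.0, 0.878]
wrist_force: [0.4, 0.2, 0.5]
grip_width: 45.0
```

```bash
python3 - <<'E'
from h import *
a=grab('wrist'); b=grab('scene')
ca=cv2.resize(a['image'][180:360,220:430],(560,480),interpolation=cv2.INTER_CUBIC)
cb=cv2.resize(b['image'][190:290,320:370],(240,480),interpolation=cv2.INTER_CUBIC)
cv2.imwrite('pics/w2.png',np.hstack([ca,cb]))
E
python3 st.py
```

```text
t 9.75 q [-0.022  0.297  1.725 -0.009  1.114  0.675] p [539.3  -3.  166.1] o [3.132e+00 3.000e-03 8.780e-01] F [-0.   0.5  0.8] M [ 0.031 -0.028 -0.028] w 44.6
tool y ang -0.693
```

View pics/w2.png

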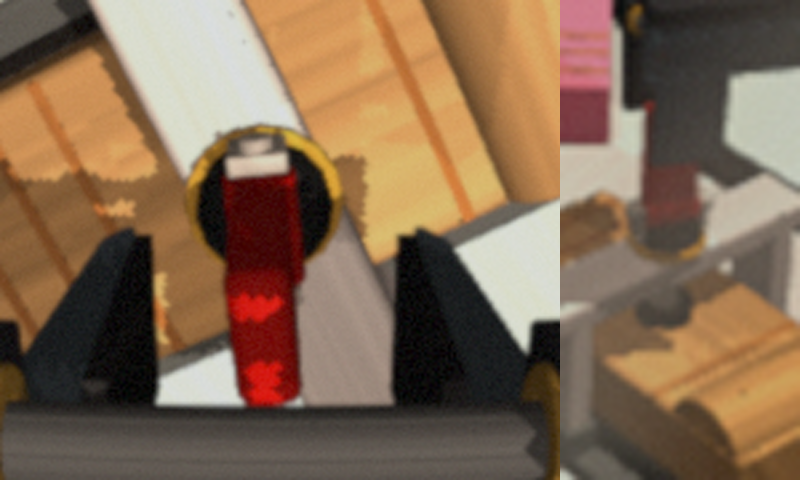

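The gripper straddles the standing lever, seen at (262,230) in the crop, with fingers on both sides. The fold side isn't visible, so I'll test with a gentle push.

>>> send_rows(
  rows=[
    {"tx": 0, "ty": 0.012, "tz": 0, "wx": 0, "wy": 0, "wz": 0, "hand": 0.045},
    {"tx": 0, "ty": 0.003, "tz": 0, "wx": 0, "wy": 0, "wz": 0, "hand": 0.045},
    {"tx": 0, "ty": 0.002, "tz": 0, "wx": 0, "wy": 0, "wz": 0, "hand": 0.045},
  ],
)

```text
clock: 10.12
position: [550.8, -13.1, 164.6]
orientation: [3.139, 0.005, 0.877]
wrist_force: [-4.8, 4.8, 3.9]
grip_width: 44.8
```

```bash
python3 st.py 539.2 -1.9 166
```

```text
t 10.125 q [-0.042  0.319  1.696 -0.005  1.128  0.654] p [550.8 -13.1 164.6] o [3.139 0.005 0.877] F [-4.8  4.8  3.9] M [1.021 0.864 0.105] w 44.8
tool y ang -0.693
shift [  1.2 -16.   -1.4]
turn [0.002 0.005 0.   ]
```

>>> send_rows(
  rows=[
    {"tx": 0, "ty": 0.002, "tz": 0, "wx": 0, "wy": 0, "wz": 0, "hand": 0.045},
  ],
)

```text
clock: 10.25
position: [550.8, -13.1, 164.5]
orientation: [-3.139, 0.005, 0.877]
wrist_force: [-5.3, 4.9, 6.4]
grip_width: 44.7
```

```bash
python3 st.py 539.2 -1.9 166
```

```text
t 10.25 q [-0.043  0.321  1.693 -0.002  1.132  0.651] p [550.8 -13.1 164.5] o [-3.139  0.005  0.877] F [-5.3  4.9  6.4] M [1.136 0.956 0.129] w 44.7
tool y ang -0.694
shift [  1.2 -16.1  -1.4]
turn [-0.003  0.005 -0.   ]
```

>>> send_rows(
  rows=[
    {"tx": 0.001, "ty": -0.016, "tz": 0, "wx": 0, "wy": 0, "wz": 0, "hand": 0.045},
    {"tx": 0, "ty": -0.012, "tz": 0, "wx": 0, "wy": 0, "wz": 0, "hand": 0.045},
    {"tx": 0, "ty": -0.003, "tz": 0, "wx": 0, "wy": 0, "wz": 0, "hand": 0.045},
    {"tx": 0, "ty": -0.002, "tz": 0, "wx": 0, "wy": 0, "wz": 0, "hand": 0.045},
  ],
)

```text
clock: 10.75
position: [526.4, 8.1, 164.0]
orientation: [3.138, 0.005, 0.879]
wrist_force: [3.7, -4.2, -2.9]
grip_width: 44.8
```

```bash
python3 st.py 539.2 -1.9 166 0.878
```

```text
t 10.75 q [-0.002  0.282  1.752 -0.008  1.108  0.693] p [526.4   8.1 164. ] o [3.138 0.005 0.879] F [ 3.7 -4.2 -2.9] M [-0.749 -0.612  0.015] w 44.8
tool y ang -0.692
shift [ 0.4 16.3 -1.9]
turn [0.004 0.005 0.001]
```

>>> send_rows(
  rows=[
    {"tx": 0, "ty": -0.003, "tz": 0, "wx": 0, "wy": 0, "wz": 0, "hand": 0.045},
    {"tx": 0, "ty": -0.003, "tz": 0, "wx": 0, "wy": 0, "wz": 0, "hand": 0.045},
  ],
)

```text
clock: 11.0
position: [524.4, 9.5, 164.2]
orientation: [3.13, 0.006, 0.88]
wrist_force: [3.1, -4.2, -3.2]
grip_width: 45.2
```

```bash
python3 st.py 539.2 -1.9 166 0.878
```

```text
t 11.0 q [ 0.004  0.276  1.761 -0.014  1.099  0.701] p [524.4   9.5 164.2] o [3.13  0.006 0.88 ] F [ 3.1 -4.2 -3.2] M [-0.822 -0.658  0.051] w 45.2
tool y ang -0.691
shift [ 0.6 18.7 -1.6]
turn [0.012 0.006 0.002]
```

The lever holds firm towards +tool y, so that is its stop. It moves towards −tool y at about 5 N, so that is the fold direction. I'll keep pushing along the arc.

>>> send_rows(
  rows=[
    {"tx": 0, "ty": -0.007, "tz": 0, "wx": 0, "wy": 0, "wz": 0, "hand": 0.045},
    {"tx": 0, "ty": -0.007, "tz": 0, "wx": 0, "wy": 0, "wz": 0, "hand": 0.045},
    {"tx": 0, "ty": -0.007, "tz": 0, "wx": 0, "wy": 0, "wz": 0, "hand": 0.045},
    {"tx": 0, "ty": -0.007, "tz": 0.001, "wx": 0, "wy": 0, "wz": 0, "hand": 0.045},
  ],
)

```text
clock: 11.5
position: [510.1, 21.0, 164.0]
orientation: [3.108, 0.005, 0.882]
wrist_force: [3.3, -5.9, -0.4]
grip_width: 45.0
```

```bash
python3 st.py 539.2 -1.9 166 0.878
```

```text
t 11.5 q [ 0.036  0.247  1.803 -0.03   1.07   0.739] p [510.1  21.  164. ] o [3.108 0.005 0.882] F [ 3.3 -5.9 -0.4] M [-0.972 -0.789  0.033] w 45.0
tool y ang -0.689
shift [ 0.9 37.  -0.8]
turn [0.033 0.005 0.004]
```

>>> send_rows(
  rows=[
    {"tx": 0.001, "ty": -0.007, "tz": 0.003, "wx": 0.02, "wy": 0, "wz": 0, "hand": 0.045},
    {"tx": 0, "ty": -0.007, "tz": 0.004, "wx": 0.01, "wy": 0, "wz": 0, "hand": 0.045},
    {"tx": 0, "ty": -0.006, "tz": 0.005, "wx": 0.01, "wy": 0, "wz": 0, "hand": 0.045},
  ],
)

```text
clock: 11.88
position: [499.6, 29.8, 155.7]
orientation: [3.134, 0.005, 0.883]
wrist_force: [-0.1, -3.4, 6.4]
grip_width: 45.0
```

```bash
python3 st.py 539.2 -1.9 166 0.878
```

```text
t 11.875 q [ 0.043  0.249  1.823 -0.01   1.067  0.735] p [499.6  29.8 155.7] o [3.134 0.005 0.883] F [-0.1 -3.4  6.4] M [-0.923 -0.094 -0.107] w 45.0
tool y ang -0.687
shift [ 0.6 50.8 -9.9]
turn [0.008 0.005 0.005]
```

>>> send_rows(
  rows=[
    {"tx": 0, "ty": -0.005, "tz": 0.005, "wx": 0.01, "wy": 0, "wz": 0, "hand": 0.045},
    {"tx": 0, "ty": -0.005, "tz": 0.005, "wx": 0.01, "wy": 0, "wz": 0, "hand": 0.045},
    {"tx": 0, "ty": -0.005, "tz": 0.005, "wx": 0.01, "wy": 0, "wz": 0, "hand": 0.045},
  ],
)

```text
clock: 12.25
position: [491.6, 35.9, 144.8]
orientation: [-3.132, 0.004, 0.885]
wrist_force: [2.9, -5.2, 3.3]
grip_width: 44.8
```

```bash
python3 st.py 539.2 -1.9 166 0.878
```

```text
t 12.25 q [0.047 0.255 1.846 0.005 1.051 0.731] p [491.6  35.9 144.8] o [-3.132  0.004  0.885] F [ 2.9 -5.2  3.3] M [-1.176 -0.539 -0.052] w 44.8
tool y ang -0.686
shift [  0.9  60.6 -21.8]
turn [-0.01   0.004  0.007]
```

The lever is at about 1.17 rad. I'll lift, shut the fingers and press its end down from above.

>>> send_rows(
  rows=[
    {"tx": 0.001, "ty": 0.003, "tz": -0.02, "wx": 0, "wy": 0, "wz": 0, "hand": 0.045},
    {"tx": 0, "ty": 0, "tz": -0.025, "wx": 0, "wy": 0, "wz": 0, "hand": 0.045},
    {"tx": 0, "ty": 0.006, "tz": 0, "wx": 0, "wy": 0, "wz": 0, "hand": 0},
    {"tx": 0, "ty": 0.006, "tz": 0, "wx": 0, "wy": 0, "wz": 0, "hand": 0},
    {"tx": 0, "ty": 0, "tz": 0, "wx": 0, "wy": 0, "wz": 0, "hand": 0},
    {"tx": 0, "ty": 0, "tz": 0, "wx": 0, "wy": 0, "wz": 0, "hand": 0},
  ],
)

```text
clock: 13.0
position: [502.7, 27.0, 187.3]
orientation: [-3.124, 0.007, 0.883]
wrist_force: [-0.2, -0.4, 0.5]
grip_width: 8.2
```

```bash
python3 st.py 539.2 -1.9 166 0.878
python3 - <<'E'
from h import *
b=grab('scene');a=grab('wrist')
ca=cv2.resize(a['image'][180:360,220:430],(560,480),interpolation=cv2.INTER_CUBIC)
cb=cv2.resize(b['image'][190:290,320:370],(240,480),interpolation=cv2.INTER_CUBIC)
cv2.imwrite('pics/w3.png',np.hstack([ca,cb]))
E
```

```text
t 13.0 q [0.027 0.236 1.754 0.007 1.169 0.712] p [502.7  27.  187.3] o [-3.124  0.007  0.883] F [-0.2 -0.4  0.5] M [-0.032 -0.037 -0.008] w 8.2
tool y ang -0.688
shift [ 1.  46.9 20.5]
turn [-0.017  0.007  0.005]
```

View pics/w3.png

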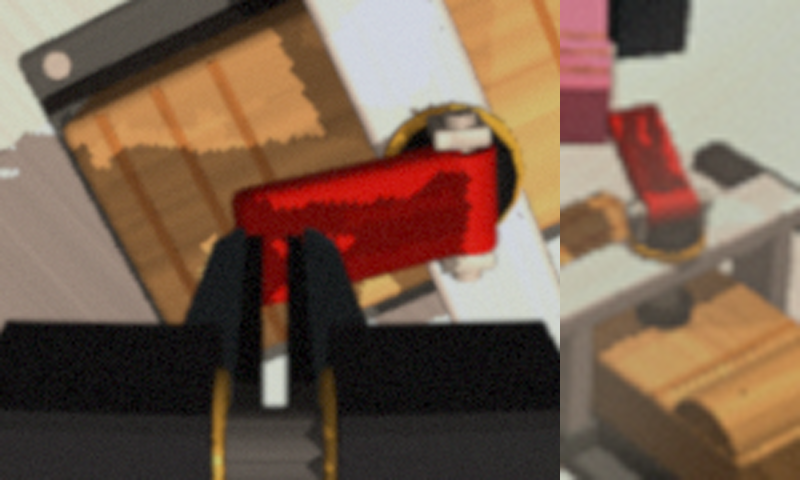

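The lever is partly folded, with its hinge at (465,200) and its end at (265,240) in the crop, right under the fingers. I'll press down.

>>> send_rows(
  rows=[
    {"tx": 0.001, "ty": 0, "tz": 0.025, "wx": -0.016, "wy": 0.007, "wz": 0, "hand": 0},
    {"tx": 0, "ty": 0, "tz": 0.01, "wx": 0, "wy": 0, "wz": 0, "hand": 0},
    {"tx": 0, "ty": 0, "tz": 0.006, "wx": 0, "wy": 0, "wz": 0, "hand": 0},
    {"tx": 0, "ty": 0, "tz": 0.006, "wx": 0, "wy": 0, "wz": 0, "hand": 0},
    {"tx": 0, "ty": 0, "tz": 0.006, "wx": 0, "wy": 0, "wz": 0, "hand": 0},
  ],
)

```text
clock: 13.72
position: [502.7, 29.4, 136.1]
orientation: [-3.139, -0.002, 0.882]
wrist_force: [-1.5, 0.4, 4.8]
grip_width: 0.4
```

```bash
python3 st.py 539.2 -1.9 127.5 0.878
```

```text
t 13.725 q [0.033 0.274 1.843 0.004 1.025 0.719] p [502.7  29.4 136.1] o [-3.139e+00 -2.000e-03  8.820e-01] F [-1.5  0.4  4.8] M [ 0.125  0.449 -0.029] w 0.4
tool y ang -0.688
shift [-1.  48.1  8.4]
turn [-0.003 -0.002  0.004]
```

>>> send_rows(
  rows=[
    {"tx": 0, "ty": 0, "tz": 0.006, "wx": 0, "wy": 0, "wz": 0, "hand": 0},
    {"tx": 0, "ty": 0, "tz": 0.004, "wx": 0, "wy": 0, "wz": 0, "hand": 0},
  ],
)

```text
clock: 13.98
position: [502.6, 30.1, 128.7]
orientation: [-3.138, -0.003, 0.882]
wrist_force: [-7.4, 1.0, 24.6]
grip_width: 0.4
```

```bash
python3 st.py 539.2 -1.9 127.5 0.878
```

```text
t 13.975 q [0.034 0.282 1.853 0.006 1.007 0.719] p [502.6  30.1 128.7] o [-3.138e+00 -3.000e-03  8.820e-01] F [-7.4  1.  24.6] M [ 0.128  1.404 -0.044] w 0.4
tool y ang -0.689
shift [-1.4 48.6  1. ]
turn [-0.004 -0.003  0.004]
```

The force jumped to 25 N at z 128.7, so the end stop is reached. I'll lift off and check.

>>> send_rows(
  rows=[
    {"tx": 0, "ty": 0, "tz": 0.001, "wx": 0, "wy": 0, "wz": 0, "hand": 0},
    {"tx": 0, "ty": 0, "tz": -0.03, "wx": 0, "wy": 0, "wz": 0, "hand": 0},
    {"tx": 0, "ty": 0, "tz": -0.06, "wx": 0, "wy": 0, "wz": 0, "hand": 0},
    {"tx": -0.03, "ty": -0.03, "tz": -0.03, "wx": 0, "wy": 0, "wz": 0, "hand": 0},
    {"tx": -0.05, "ty": 0, "tz": 0, "wx": 0, "wy": 0, "wz": 0, "hand": 0},
    {"tx": 0, "ty": 0, "tz": 0, "wx": 0, "wy": 0, "wz": 0, "hand": 0},
  ],
)

```text
clock: 14.72
position: [429.6, -14.2, 255.2]
orientation: [3.14, -0.006, 0.883]
wrist_force: [0.5, -0.6, 0.4]
grip_width: 0.8
```

```bash
python3 st.py
python3 - <<'E'
from h import *
b0=load('top').copy()
b=grab('scene');a=grab('wrist');t=grab('top')
ca=cv2.resize(a['image'][60:340,160:480],(480,420),interpolation=cv2.INTER_CUBIC)
cb=cv2.resize(b['image'][190:300,290:395],(320,420),interpolation=cv2.INTER_CUBIC)
cv2.imwrite('pics/w4.png',np.hstack([ca,cb]))
im=a['image'].astype(int); v,u=np.nonzero((im[...,2]>90)&(im[...,1]<60)&(im[...,0]<60))
P=np.array([px(a,x,y,fish=True) for x,y in zip(u,v)])
P=P[(P[:,2]>105)&(P[:,2]<160)&(np.hypot(P[:,0]-515,P[:,1]-18)<60)]
A=np.c_[P[:,0]-539,P[:,1]+2,np.ones(len(P))]
print(len(P),P.min(0),P.max(0),cv2.minAreaRect(P[:,:2].astype(np.float32)))
r=A[:,:2]@[-.77,.64]
for lo,hi in((0,12),(12,24),(24,36),(36,48),(48,60)):
    k=(r>lo)&(r<hi); print(lo,k.sum(),np.median(P[k,2]) if k.any() else None)
E
```

```text
t 14.725 q [-0.063  0.058  1.795  0.004  1.284  0.623] p [429.6 -14.2 255.2] o [ 3.14  -0.006  0.883] F [ 0.5 -0.6  0.4] M [ 0.003 -0.057 -0.018] w 0.8
tool y ang -0.687
2408 [482.6 -14.4 106. ] [553.5  41.6 131.3] ((518.3018188476562, 12.376276016235352), (30.298606872558594, 71.65863037109375), 57.35953903198242)
0 449 129.0
12 401 128.3
24 420 128.5
36 456 128.7
48 446 128.8
```

View pics/w4.png

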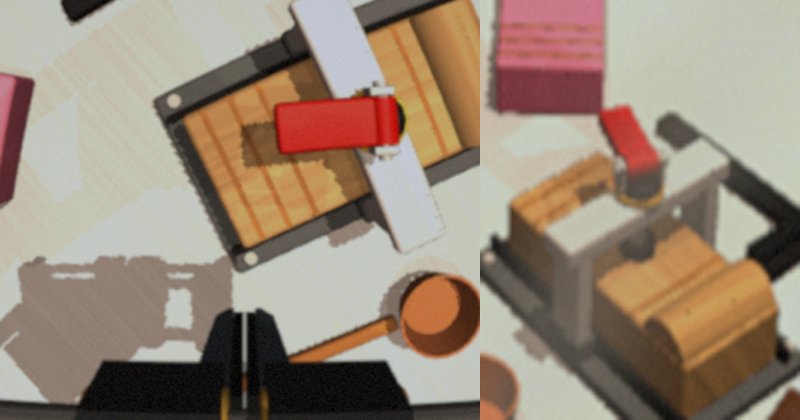

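The lever now lies flat: its top is at 128.3–128.8 mm along its whole length. I'll check its yaw, since the bolt must not have turned back, and whether anything else moved.

```bash
python3 - <<'E'
from h import *
a=load('wrist');im=a['image'].astype(int); v,u=np.nonzero((im[...,2]>90)&(im[...,1]<60)&(im[...,0]<60))
P=np.array([px(a,x,y,fish=True) for x,y in zip(u,v)])
r=(P[:,:2]-[539,-2])@[-.77,.64]
P=P[(P[:,2]>126.5)&(P[:,2]<131)&(r>8)&(r<65)]
R=cv2.minAreaRect(P[:,:2].astype(np.float32)); print(len(P),R)
c=P[:,:2].mean(0); w,V=np.linalg.eigh(np.cov(P[:,:2].T)); print(c,V[:,1],np.arctan2(V[1,1],V[0,1]),np.arctan2(c[1]+2.1,c[0]-539.3))
b=load('top')['image']; o=cv2.imread('pics/top.png'); d=cv2.absdiff(b,o).max(2)>50
d=cv2.morphologyEx(d.astype(np.uint8),cv2.MORPH_OPEN,np.ones((3,3)))
n,_,s,_=cv2.connectedComponentsWithStats(d); print(s[1:][s[1:,4]>25])
E
```

```text
1818 ((511.41180419921875, 17.19609832763672), (27.95329475402832, 53.896888732910156), 57.073814392089844)
[509.31254125  17.05440044] [-0.82795468  0.56079502] 2.5462469450532024 2.5731688461657853
[[  301   176    20    37   362]
 [  283   180    95   276 14439]
 [  322   196    14    18   192]
 [  300   210     5    17    65]
 [  303   220    42    38  1124]
 [  363   321   277   159 27431]
 [  275   383     8    16    84]
 [  200   404   100    76  4940]
 [  301   459    41    15   381]
 [  353   461     6    14    55]
 [  304   475     6     5    28]]
```

```bash
python3 - <<'E'
from h import *
b=load('top')['image']; o=cv2.imread('pics/top.png')
f=lambda i:cv2.resize(i[150:280,230:420],(400,274),interpolation=cv2.INTER_CUBIC)
s=lambda i:cv2.resize(i[180:310,235:425],(400,274),interpolation=cv2.INTER_CUBIC)
cv2.imwrite('pics/cmp.png',np.vstack([np.hstack([f(o),f(b)]),np.hstack([s(cv2.imread('pics/scene.png')),s(load('scene')['image'])])]))
E
```

```text
(no output)
```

View pics/cmp.png

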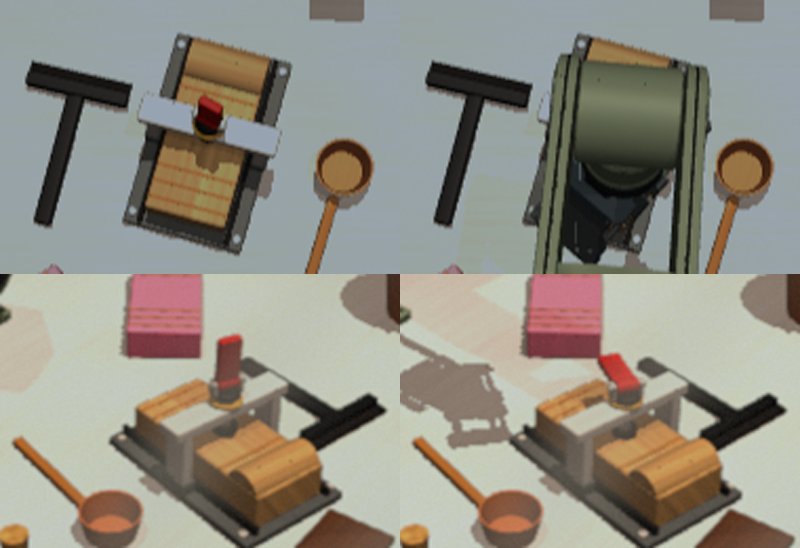

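The before/after comparison shows the headrest, holder, squeegee and ladle in the same places. The foot is on the wood, the lever is flat at (620,372) and the arm is clear. Handing in.

```bash
python3 -c "
from station import bot
print(bot.hand_in())"
```

```text
the job is handed in; nothing more can be done
None
```

I screwed the bolt in until its foot was snug, folded the red lever flat, let go and handed the job in. It took about 15 s of the 72 s allowed.

- **Screwing in:** With the lever standing, I turned the bolt about 3.3 rad clockwise. The torque rose from about 0.06 to 0.24–0.29 N m while turning. Held still, it settled at 0.14–0.15 N m. The 0.29 reading is slightly above the 0.27 given for snug, but the readings are noisy and the held-still torque was inside its 0.1–0.17 range.
- **Folding:** A gentle push one way met the stop and the other way moved at about 5 N, which gave the fold side. I pushed the lever over, then pressed its end down until the force jumped to about 25 N at the end stop. Its top measured 128.3–128.8 mm along its whole length, which fits 1.55 rad.
- **Surroundings:** In the before/after pictures, the headrest, holder, squeegee and ladle are where they were. The arm was clear, with no force on the wrist. The arm hid part of the holder from above.

**One disagreement:** the last camera view puts the folded lever at about 2.55–2.57 rad of yaw, against 2.45 rad when I let go of it. That is either camera or measurement error, or the bolt turned back about 0.1 rad, which would lower the clamp force by about 3 N. I did not resolve which, but either way it should still be clamped.

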